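Put a battery pack on charge in a sloping dock

TASK

Put the slim battery pack on charge: slide the shutter of the sloping charging dock fully open, slide the slim pack nose first into the bay until it is fully home against the bottom, then slide the shutter fully shut over it. Leave the other things on the desk where they are.

Things in the scene. Friction and masses are not known exactly. Their poses are not given: they have to be found in the camera images.
- bay: bay of the fixed grey charging dock. Origin: centre of its mouth, at the flared lip, 100 mm above the desk. x points out of the mouth, roughly towards the robot's right (-y) and 30 deg upward; y is level, across the mouth; z is square to the slope, leaning 30 deg. The pack slides in along -x. Rectangular bore 39 mm wide (y), 29 mm high (z), walls 5 mm; the lip flares over its first 6 mm, to 27 mm (y) and 22 mm (z) outside
- dock: foot of the fixed charging dock that carries the bay, 150 x 92 x 18 mm; origin on the desk, 50 mm behind (horizontally) and 100 mm below the bay's mouth; its x is the bay's x made level, z up. The foot runs from x = -87 to 63 mm. Highest point: the shutter fin, 145 mm above the desk
- shutter (a joint): travel in m of the black shutter plate along the bay's +y: 0 = fully shut (centred on the mouth), 0.065 = fully open (end stop); the bore is clear from 0.047. Stays where left; friction about 1.5 N. Plate 54 mm (y) x 44 mm (z) x 4 mm, 8 to 12 mm in front of the lip, so a pack sticking out over 8 mm stops it. Its track, 5 mm thick, runs 23 mm below the mouth's centre from y = -30 to 94 mm
- bay_bottom (a point): centre of the bay's flat bottom, 126 mm inside the lip (x = -126 mm of the bay). With the pack home its nose touches here, its centre is at x = -61 mm and its tail stands 4 mm out of the lip, just clear of the shutter
- shutter_fin (a point): centre of the upright fin on top of the shutter plate, by which it is pushed or pinched: 12 mm thick along the travel (y), 20 mm along the bay's x, standing from z = 22 to 45 mm in the bay's frame. This point is at x = 12 mm, y = travel, z = 34 mm there; its axes are the bay's
- pack_center (a point): centre (13 mm above its underside) of the slim black battery pack, 0.15 to 0.31 kg, lying flat: 130 mm long (x), 36 mm wide (y), 26 mm high (z). Its nose is at -x: 10 mm of grey tongue, 24 x 16 mm, then a 6 mm step of 32 x 22 mm, then full section to the flat tail at x = +65 mm. At the start the nose points roughly to the robot's left (+y)
- pack: the slim pack itself: origin at the middle of its underside, 13 mm below the centre; same axes
- pack_nose (a point): the middle of the pack's nose end face, 65 mm from its centre; goes into the bay first
- wide_pack: a bystander: short wide battery pack, 107 x 66 x 34 mm, too wide for the bay (origin at the centre of its underside, on the desk)
- scraper: a bystander: white plastic spatula, 170 mm long, lying flat between the two work places (origin at the centre of its underside, on the desk)
- clay_block: a bystander: terracotta block of modelling clay, 80 x 55 x 40 mm (origin at the centre of its underside, on the desk)
- card_model: a bystander: six-sided cardboard model, 110 mm across, 40 mm high (origin at the centre of its underside, on the desk)
- tape_roll: a bystander: empty tape ring lying flat, 90 mm across, 24 mm high (origin at the centre of its underside, on the desk)
- mug: a bystander: white mug, 85 mm high (origin at the centre of its underside, on the desk)
- clay_brush: a bystander: brush with a dark wooden handle, 180 mm long, lying flat (origin at the centre of its underside, on the desk)
Mind the look-alikes: they are no part of the job. What is shaped like the pack but blue or green is not meant.

How it is judged (in metres and radians):
On the way, in this order (a step that is already met when the one before it is completed fails the run):
1. the shutter is slid open, clear of the bore (value of joint shutter above 0.047 m), for 0.2 s.
2. the slim pack is fully home in the bay, nose first (x of pack_center in the frame of bay between -0.067 and -0.057 m and y of pack_center in the frame of bay between -0.004 and 0.004 m and z of pack_center in the frame of bay between -0.004 and 0.004 m and x of pack_nose in the frame of bay below -0.118 m), for 0.2 s.
At the end, for the whole second after the job is handed in: The slim pack lies nose first in the bay within 4 mm of fully home (and within 4 mm of the bay's axis), at rest, and the shutter is within 5 mm of fully shut (all of step 2 and value of joint shutter below 0.005 m and linear speed of pack below 0.02 m/s); the robot touches nothing.
It fails at once if another thing on the desk was moved more than 30 mm (distance of any of wide_pack, scraper, clay_block, card_model, tape_roll, mug, clay_brush from where it was at the start of the episode above 0.03 m).
It also fails if it takes over 67 s, if anything falls off the work surface, if the arm or the gripper's body presses on something with over 40 N, if the wrist force passes 120 N, or if a joint passes its speed limit or range.

ROBOT

A 6-joint arm with a two-finger parallel gripper is mounted at the origin on the work surface. World frame = base frame: x ahead of the robot, y to its left, z up, the work surface at z = 0. Lengths are in mm, angles in rad, forces in N, time in s.
With the tool pointing down it reaches from about 300 to 875 mm from the base axis. Payload 6.4 kg.
Tool frame: the origin (TCP) lies on the centre line of the jaws, within the pads' length; the fingertips stand 17 mm ahead of it and the grasp point (between the pads) lies 2 mm behind it; z points along the fingers, y is the direction in which the jaws open and shut (so a half turn about z gives the same grasp; the last joint's range is limited). The gripper opens to 85 mm and grips with 20 to 120 N. Pads are 22 mm wide; open, the fingers measure 114 mm over their backs; the gripper's body (76 mm by 85 mm) begins 54 mm behind the grasp point. The pads swing forward as they close: fully open they stand 13 mm farther back than shut.
Start: joints at [1.001, 0.181, 1.607, -0, 1.354, -0.206], TCP at [204.591, 537.386, 248.288] pointing down, gripper open.
Joint ranges: [-2.99, 2.99], [-0.89, 2.07], [0.3, 2.58], [-1.14, 4.28], [0, 2.63], [-3.12, 3.12]. Speed limits (rad/s): [2.57, 2.57, 3.01, 3.14, 3.14, 3.14].

INTERFACE

Orientations are given as a unit quaternion [w, x, y, z].
In Python, from rig import monitor, viewer, order, models gives the robot as it stands.
- The arm moves only by the tool carry_out, never from a script. Its argument "commands" is a list of rows, each an object of numbers: "gripper": the opening, from 0 (shut) to 1 (fully open); "x", "y", "z": the shift along the tool's x, y, z in cm; "twist": the turn about the tool's z in rad. In form: [{"gripper": .., "x": .., "y": .., "z": .., "twist": ..}, ...]. A call has 1 to 12 rows; each row shifts and turns the commanded pose from where the row before left it, along the tool's axes as they then stand; what a row does not reach is not made up. A row lasts 1/8 s, in which the tool goes at most 62.5 mm and 10.7 degrees, less where a joint would pass 70% of its speed; a pose out of reach is approached as far as the arm can. A call with a gripper value outside its range is refused whole. The fingers move at their own pace and stop on an object; "grip_force" is the grip in N (left out, the last holds). Time passes only in rows, so rows that do not move let the fingers close. It gives the time, the measured TCP pose, the force and the opening at its end, in the units of the state.
- monitor.state(): the state, without advancing time (a new reading comes with each control period).
- viewer.snapshot(name): name is "side" or "top" or "wrist"; returns the picture (400x640x3 uint8, red, green, blue); there is no depth.
- viewer.camera_info(name): a dict with "intrinsics" (3x3 intrinsics, pixels), "R" (3x3) and "t" (3): a world point X has camera coordinates R X + t. Camera axes: x right, y down, z forward; pixel columns grow to the right and rows downward; lengths in mm; the calibration is good to about 2 mm. A picture is of the moment at which its call begins: read the wrist's pose just before it. camera_info takes no time and is no camera call; for the wrist camera it gives the pose at the moment of the call.
- order.close_job(): hands the job in, once; it reports no verdict.
Trained networks look in the newest picture that a camera, given by its name, has taken for a name from the list of things; names that differ only in an ending like _2 or _b are one class to them, and where a whole thing is asked for, a point or a joint stands for the part that bears it (a point fixed in the world has none). Each returns a list of dicts, best first, with "confidence" (0 to 1); they miss things now and then, are a little off and sometimes report something else, mostly with a low value. They report only what shows in the picture. A call takes as long as a camera call. They do not tell look-alikes from the thing itself.
- models.regions_of(camera, query): "pixels" (400x640 bool, what is visible of it) and "position" ([column, row] in pixels, amid what is visible of it).
The state is a dict: "time_s": time; "joint_pos": joint angles; "dq": joint speeds; "joint_efforts": joint torques, N m; "ee_pos": TCP position; "tool_rot": TCP orientation; "ft_force": force on the tool from outside, world axes, zero at the start; "ft_torque": the same for the moment, N m; "grip_width": finger opening in mm.
Only numpy, scipy, OpenCV 4.12 (cv2) and the standard library are available. Lean on these libraries where they do the work, as an engineer would, in place of code of your own. Each camera call takes 0.05 s, during which the arm holds its last target. There are 200 camera calls.

## Working session

There is one attempt and no reset: what is moved stays moved. The work goes in short steps, Python scripts to look and compute and a tool call to move; the robot and the scene stay as the last step left them, time stands still between calls to the robot, and variables do not carry over. Pictures are saved under pics/ and viewed, about 8 in all and at most 12, crops included, and the job is handed in when it is done.

Besides the shell and the picture viewer there is one more tool, called after ">>>" by a JSON object that holds its "method" and its "body". carry_out: Moves the arm, as the interface text tells. Its arguments: {"type":"object","properties":{"commands":{"type":"array","items":{"type":"object","properties":{"gripper":{"type":"number"},"x":{"type":"number"},"y":{"type":"number"},"z":{"type":"number"},"twist":{"type":"number"}}}},"grip_force":{"type":"number"}},"required":["commands"]}

```bash
ls; mkdir -p pics; python3 - <<'E'
from rig import monitor, viewer, order, models
import cv2,numpy as np
print(monitor.state())
for n in ["side","top","wrist"]:
    im=viewer.snapshot(n); cv2.imwrite(f"pics/{n}0.png",im[:,:,::-1])
    i=viewer.camera_info(n); print(n,np.round(i["intrinsics"],1).tolist(),np.round(i["R"],4).tolist(),np.round(i["t"],1).tolist())
    for q in ["pack","bay","shutter_fin","dock"]:
        for r in models.regions_of(n,q)[:3]:
            p=r["pixels"]; ys,xs=np.nonzero(p); print(q,round(r["confidence"],2),np.round(r["position"]),p.sum(),xs.min(),xs.max(),ys.min(),ys.max())
E
```

```text
pics
{'time_s': 0.0, 'joint_pos': array([ 1.00069038e+00,  1.81533500e-01,  1.60800691e+00, -3.58698927e-06,
        1.35380853e+00, -2.06283204e-01]), 'dq': array([ 0.00119529,  0.00019536,  0.00023169,  0.00046669,  0.00156091,
       -0.00033406]), 'joint_efforts': array([ 1.43688172e-03, -4.44850087e+01, -3.51356220e+01, -1.52324992e-05,
        8.46719515e-03, -4.02018532e-05]), 'ee_pos': array([204.2994536 , 536.92007874, 247.38890153]), 'tool_rot': array([-3.30773402e-04,  1.80909284e-01,  9.83499395e-01, -8.13469919e-04]), 'ft_force': array([0.58021716, 0.62384584, 0.49385793]), 'ft_torque': array([0.01572294, 0.01536319, 0.03019039]), 'grip_width': 85.47550449102796}
side [[409.0, 0.0, 316.4], [0.0, 409.0, 200.5], [0.0, 0.0, 1.0]] [[0.7838, -0.6209, 0.0106], [-0.3273, -0.4275, -0.8427], [0.5277, 0.657, -0.5383]] [-366.6, 241.9, 1042.5]
pack 0.9 [360. 239.] 618 339 382 228 252
pack 0.57 [301. 332.] 1121 277 333 312 348
pack 0.55 [369. 285.] 794 346 394 267 298
bay 0.79 [287. 189.] 569 268 319 179 200
bay 0.17 [245. 157.] 475 235 255 144 170
shutter_fin 0.77 [304. 183.] 213 296 310 169 190
dock 0.9 [292. 194.] 1399 262 321 169 215
top [[374.9, 0.0, 318.3], [0.0, 374.9, 200.3], [0.0, 0.0, 1.0]] [[0.0045, -1.0, 0.003], [-0.9973, -0.0047, -0.0732], [0.0732, -0.0026, -0.9973]] [-22.7, 478.8, 1259.9]
pack 0.91 [352. 189.] 370 334 370 178 197
pack 0.89 [397. 221.] 403 376 413 209 226
pack 0.8 [400. 284.] 492 393 409 266 306
bay 0.8 [264. 203.] 835 240 284 169 215
bay 0.51 [456. 176.] 433 448 463 144 194
shutter_fin 0.64 [275. 194.] 173 267 282 184 200
dock 0.65 [260. 202.] 1282 237 283 170 219
wrist [[348.2, 0.0, 318.9], [0.0, 348.2, 198.3], [0.0, 0.0, 1.0]] [[0.3554, 0.9347, 0.0007], [0.8936, -0.34, 0.2931], [0.2742, -0.1035, -0.9561]] [-574.3, -38.8, 379.1]
```

```bash
python3 - <<'E'
import cv2,numpy as np
t=cv2.imread("pics/top0.png"); s=cv2.imread("pics/side0.png")
a=cv2.resize(t[130:330,220:486],(798,600),interpolation=cv2.INTER_CUBIC)
cv2.imwrite("pics/topc.png",a)
cv2.imwrite("pics/sidec.png",cv2.resize(s[140:360,230:430],None,fx=2.7,fy=2.7,interpolation=cv2.INTER_CUBIC))
E
```

```text
(no output)
```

View pics/topc.png

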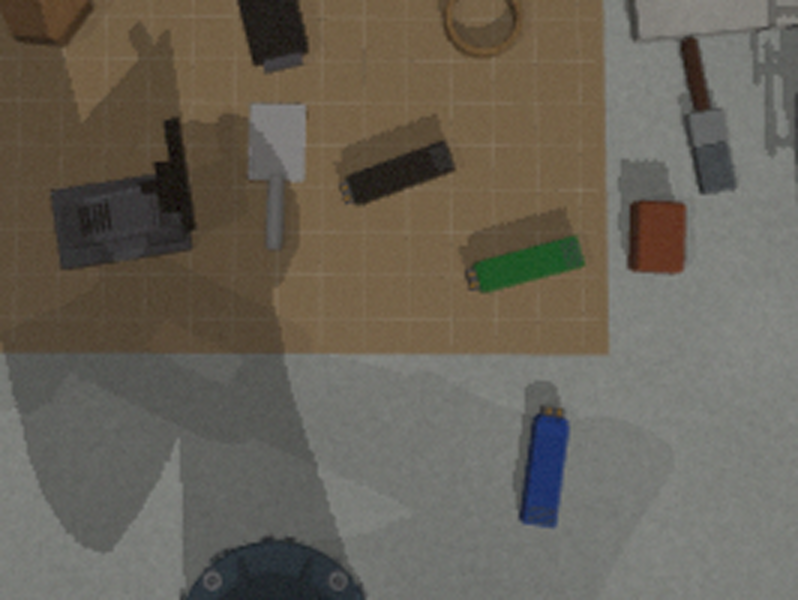

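View pics/sidec.png

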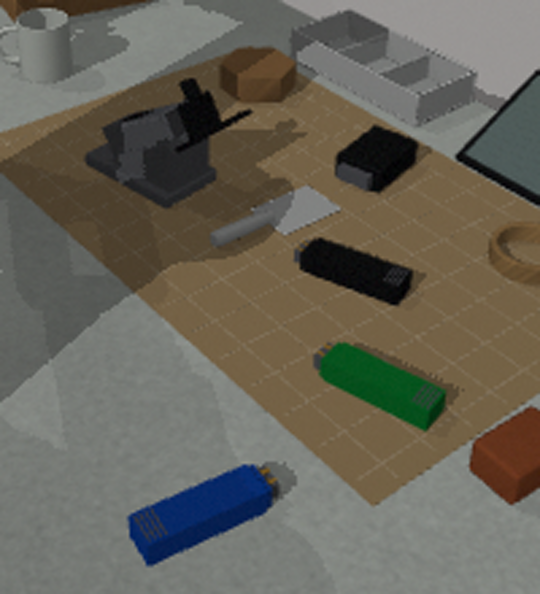

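Candidates: black (352,187), green (397,220) and blue (401,285) in the top view. Only the black one fits "slim black pack"; the wide black one at (311,140) is the bystander. Its grey nose points left (+y), and the crop confirms this.

```bash
cat > h.py <<'E'
import numpy as np, cv2
from rig import monitor, viewer, models
from scipy.spatial.transform import Rotation as Rn
def unproj(i,px,z):
    K,R,t=[np.array(i[k]) for k in("intrinsics","R","t")]
    d=R.T@np.linalg.solve(K,np.array([px[0],px[1],1.])); c=-R.T@t
    return c+d*(z-c[2])/d[2]
def proj(i,X):
    K,R,t=[np.array(i[k]) for k in("intrinsics","R","t")]
    return cv2.projectPoints(np.atleast_2d(X).astype(float),cv2.Rodrigues(R)[0],t,K,None)[0][:,0]
def tool():
    s=monitor.state(); q=s["tool_rot"]; return np.array(s["ee_pos"]),Rn.from_quat([q[1],q[2],q[3],q[0]]).as_matrix(),s
def go(X,xaxis=None):
    "tool-frame shift in cm to world X after the twist that aligns tool x with xaxis"
    p,R,s=tool(); tw=0
    if xaxis is not None:
        v=R.T@np.array([*xaxis[:2],0]); tw=np.arctan2(v[1],v[0])
    print("shift cm (before twist)",np.round(R.T@(np.array(X)-p)/10,2),"twist",round(tw,3))
E
python3 - <<'E'
from h import *
i=viewer.camera_info("top")
c=lambda a,b:(220+a/3,130+b/3)
for n,p,z in [("foot",(52,190),18),("foot",(62,269),18),("foot",(190,248),18),("trackfar",(172,118),80),("tracknear",(188,230),80),("fin",(165,180),130)]:
    print(n,np.round(unproj(i,c(*p),z),0))
viewer.snapshot("top"); r=models.regions_of("top","pack")[0]
m=cv2.minAreaRect(np.argwhere(r["pixels"])[:,::-1].astype(np.float32)); print(r["position"],m)
for q in cv2.boxPoints(m): print(np.round(unproj(i,q,20),0))
for q in [(345,190),(449,157)]: print("ends",np.round(unproj(i,c(*q),13),0))
E
```

```text
foot [501. 256.  18.]
foot [412. 242.  18.]
foot [436.  98.  18.]
trackfar [575. 114.  80.]
tracknear [453.  95.  80.]
fin [502. 115. 130.]
[355.2, 189.3] ((351.7773742675781, 188.26275634765625), (13.49885082244873, 38.70240020751953), 70.01689147949219)
[519. -65.  20.]
[ 565. -189.   20.]
[ 522. -204.   20.]
[476. -80.  20.]
ends [503. -78.  13.]
ends [ 542. -197.   13.]
```

```bash
python3 - <<'E'
from h import *
go([493,40,260],(.164,-.986))
E
```

```text
shift cm (before twist) [-44.65 -36.22  -1.17] twist -2.099
```

>>> {"method": "carry_out", "body": {"commands": [{"x": -4.06,"y": -3.29,"z": -0.1,"gripper": 1},{"x": -4.06,"y": -3.29,"z": -0.1},{"x": -4.06,"y": -3.29,"z": -0.1},{"x": -4.06,"y": -3.29,"z": -0.1},{"x": -4.06,"y": -3.29,"z": -0.1},{"x": -4.06,"y": -3.29,"z": -0.1},{"x": -4.06,"y": -3.29,"z": -0.1},{"x": -4.06,"y": -3.29,"z": -0.1},{"x": -4.06,"y": -3.29,"z": -0.1},{"x": -4.06,"y": -3.29,"z": -0.1},{"x": -4.06,"y": -3.29,"z": -0.1}]}}

```text
$.commands[0]: bad value
```

>>> {"method": "carry_out", "body": {"commands": [{"twist": -0.175},{"twist": -0.175},{"twist": -0.175},{"twist": -0.175},{"twist": -0.175},{"twist": -0.175},{"twist": -0.175},{"twist": -0.175},{"twist": -0.175},{"twist": -0.175},{"twist": -0.175},{"twist": -0.175}]}}

```text
$.commands[0]: bad value
```

```bash
python3 - <<'E'
from h import *
import json
p,R,s=tool();print(np.round(p,1),np.round(R[:,0],3),s["time_s"],np.round(s["joint_pos"],2))
i=viewer.camera_info("wrist"); im=viewer.snapshot("wrist")
np.savez("pics/w1.npz",im=im,**i)
for q in ["pack","bay","shutter_fin","dock"]:
    for r in models.regions_of("wrist",q)[:2]:
        ys,xs=np.nonzero(r["pixels"]); print(q,round(r["confidence"],2),np.round(r["position"]),xs.min(),xs.max(),ys.min(),ys.max())
# predicted overlay
cv2.imwrite("pics/w1.png",cv2.resize(im[:,:,::-1],(800,500)))
E
```

```text
[204.6 537.4 248.3] [-0.935  0.356 -0.   ] 0.85 [ 1.    0.18  1.61 -0.    1.35 -0.21]
```

View pics/w1.png

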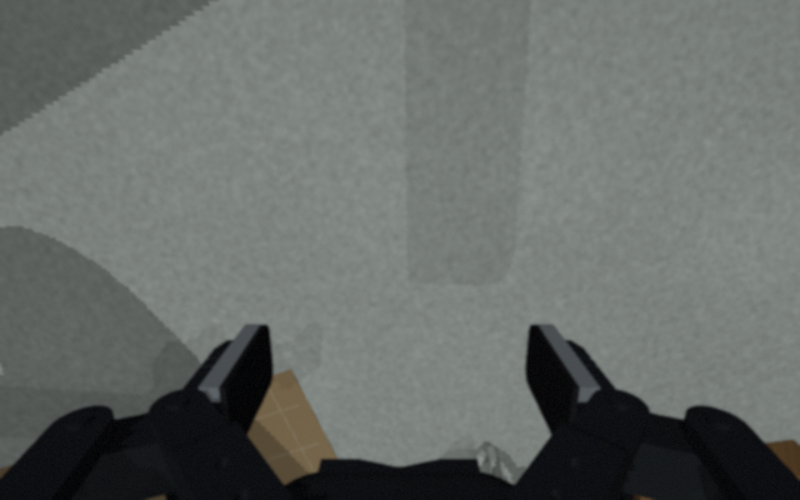

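The picture shows only bare desk and the fingers; the rows were refused, so I'll give all the fields in each.

>>> {"method": "carry_out", "body": {"commands": [{"x": -4.1,"y": -3.02,"z": -0.12,"twist": 0,"gripper": 1},{"x": -4.1,"y": -3.02,"z": -0.12,"twist": 0,"gripper": 1},{"x": -4.1,"y": -3.02,"z": -0.12,"twist": 0,"gripper": 1},{"x": -4.1,"y": -3.02,"z": -0.12,"twist": 0,"gripper": 1},{"x": -4.1,"y": -3.02,"z": -0.12,"twist": 0,"gripper": 1},{"x": -4.1,"y": -3.02,"z": -0.12,"twist": 0,"gripper": 1},{"x": -4.1,"y": -3.02,"z": -0.12,"twist": 0,"gripper": 1},{"x": -4.1,"y": -3.02,"z": -0.12,"twist": 0,"gripper": 1},{"x": -4.1,"y": -3.02,"z": -0.12,"twist": 0,"gripper": 1},{"x": -4.1,"y": -3.02,"z": -0.12,"twist": 0,"gripper": 1}]}}

```text
time_s: 2.35
ee_pos: [481.1, 107.7, 260.6]
tool_rot: [0.0, 0.181, 0.983, 0.0]
ft_force: [-0.1, 0.3, 0.4]
grip_width: 85.0
```

>>> {"method": "carry_out", "body": {"commands": [{"x": 0,"y": 0,"z": 0,"gripper": 1,"twist": -0.175},{"x": 0,"y": 0,"z": 0,"gripper": 1,"twist": -0.175},{"x": 0,"y": 0,"z": 0,"gripper": 1,"twist": -0.175},{"x": 0,"y": 0,"z": 0,"gripper": 1,"twist": -0.175},{"x": 0,"y": 0,"z": 0,"gripper": 1,"twist": -0.175},{"x": 0,"y": 0,"z": 0,"gripper": 1,"twist": -0.175},{"x": 0,"y": 0,"z": 0,"gripper": 1,"twist": -0.175},{"x": 0,"y": 0,"z": 0,"gripper": 1,"twist": -0.175},{"x": 0,"y": 0,"z": 0,"gripper": 1,"twist": -0.175},{"x": 0,"y": 0,"z": 0,"gripper": 1,"twist": -0.175},{"x": 0,"y": 0,"z": 0,"gripper": 1,"twist": -0.175},{"x": 0,"y": 0,"z": 0,"gripper": 1,"twist": -0.175}]}}

```text
time_s: 3.85
ee_pos: [476.6, 155.1, 258.4]
tool_rot: [0.018, 0.741, -0.671, 0.021]
ft_force: [0.1, 1.0, 0.1]
grip_width: 85.5
```

```bash
cat > look.py <<'E'
import sys
from h import *
n,cam=sys.argv[1:3]
p,R,s=tool();print(np.round(p,1),np.round(R[:,0],3),s["time_s"],np.round(s["joint_pos"],2),np.round(s["ft_force"],1),s["grip_width"])
i=viewer.camera_info(cam); im=viewer.snapshot(cam)
np.savez(f"pics/{n}.npz",im=im,**i)
for q in sys.argv[3:]:
    for r in models.regions_of(cam,q)[:2]:
        m=cv2.minAreaRect(np.argwhere(r["pixels"])[:,::-1].astype(np.float32))
        print(q,round(r["confidence"],2),np.round(r["position"]),np.round(cv2.boxPoints(m)).tolist())
cv2.imwrite(f"pics/{n}.png",cv2.resize(im[:,:,::-1],(800,500),interpolation=cv2.INTER_CUBIC))
E
python3 look.py w2 wrist pack bay shutter_fin shutter dock
```

```text
[476.6 155.1 258.4] [ 0.098 -0.994  0.055] 3.85 [ 0.11  0.01  1.77 -0.06  1.36 -3.12] [0.1 1.  0.1] 85.51574289594345
bay 0.81 [322. 188.] [[206.0, 123.0], [358.0, 113.0], [368.0, 260.0], [216.0, 271.0]]
shutter_fin 0.68 [295. 147.] [[257.0, 124.0], [328.0, 120.0], [331.0, 182.0], [261.0, 186.0]]
shutter 0.37 [268.  25.] [[204.0, 0.0], [373.0, 0.0], [373.0, 54.0], [204.0, 54.0]]
dock 0.96 [313. 181.] [[207.0, 123.0], [360.0, 113.0], [369.0, 260.0], [216.0, 270.0]]
```

View pics/w2.png

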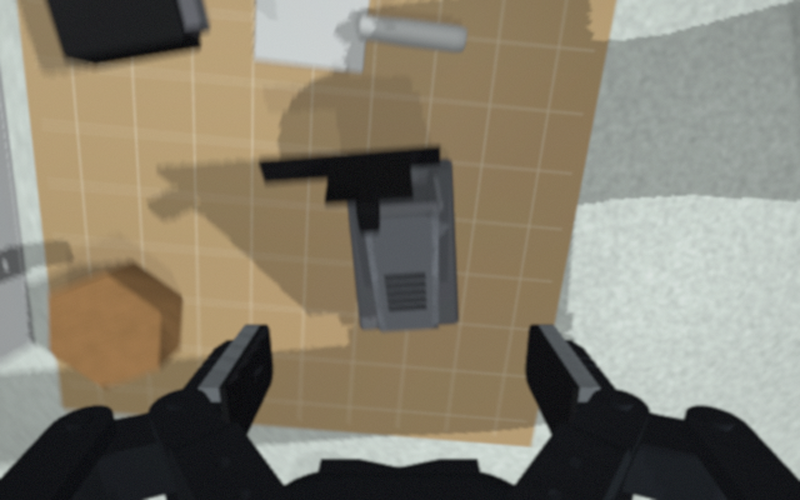

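The view shows the dock: foot corners at (361,328), (457,322) and (452,162), track from (260,170) to (440,155), and the fin at (369,215), in the 800-px picture. The fin sits off the bay's axis, so the shutter starts partly open. I'll fit the dock pose to these points.

```bash
cat > dock.py <<'E'
import numpy as np
def axes(yaw):
    h=np.array([np.cos(yaw),np.sin(yaw),0]);u=np.array([0,0,1.]);c,s=np.cos(np.pi/6),np.sin(np.pi/6)
    return np.array([c*h+s*u, np.cross(u,h), -s*h+c*u]).T,np.array([h,np.cross(u,h),u]).T
def bay(P,q):  # P=(X,Y,yaw)
    return np.array([P[0],P[1],100])+axes(P[2])[0]@np.array(q,float)
def dockp(P,q):
    A=axes(P[2])[1]; return np.array([P[0],P[1],0])+A@(np.array(q,float)+[-50,0,0])
E
python3 - <<'E'
from h import *; from dock import *
from scipy.optimize import least_squares
i=dict(np.load("pics/w2.npz"))
it=viewer.camera_info("top")
F=[(dockp,(-87,46,18),(361,328)),(dockp,(-87,-46,18),(457,322)),(dockp,(63,-46,18),(452,162))]
def res(P,full=False):
    r=[]
    for f,q,px in F: r+=list(proj(i,f(P,q))[0]-np.array(px)*.8)
    r+=list((proj(i,bay(P,(12,P[3],45)))[0]-np.array([369,215])*.8))
    return np.array(r)
s=least_squares(res,[479,119,-1.41,20]); P=s.x
print(np.round(P,3),np.round(s.fun,1))
for q in [(12,94,-20),(12,-30,-20),(17,94,-20),(17,-30,-20)]: print("track",np.round(proj(i,bay(P,q))[0]/.8), "top",np.round((proj(it,bay(P,q))[0]-[220,130])*3))
for q in [(-87,46,18),(-87,-46,18),(63,-46,18)]:print("foot top",np.round((proj(it,dockp(P,q))[0]-[220,130])*3))
print("fin top", np.round((proj(it,bay(P,(12,P[3],45)))[0]-[220,130])*3))
for y in (-27,27): print("plate", np.round(proj(i,bay(P,(12,P[3]+y,22)))[0]/.8))
np.save("P.npy",P)
E
```

```text
[480.591 115.826  -1.413  17.729] [-2.4  0.7  0.9  1.3  1.2 -4.2  0.1  1.9]
track [259. 162.] top [174. 115.]
track [442. 151.] top [191. 229.]
track [257. 156.] top [178. 114.]
track [442. 144.] top [195. 228.]
foot top [ 50. 187.]
foot top [ 61. 267.]
foot top [192. 247.]
fin top [148. 184.]
plate [415. 190.]
plate [325. 195.]
```

>>> {"method": "carry_out", "body": {"commands": [{"x": 0,"y": 0,"z": 0,"gripper": 1,"twist": 0.18},{"x": 0,"y": 0,"z": 0,"gripper": 1,"twist": 0.18},{"x": 0,"y": 0,"z": 0,"gripper": 1,"twist": 0.18},{"x": 0,"y": 0,"z": 0,"gripper": 1,"twist": 0.18},{"x": 0,"y": 0,"z": 0,"gripper": 1,"twist": 0.18},{"x": 0,"y": 0,"z": 0,"gripper": 1,"twist": 0.18},{"x": 0,"y": 0,"z": 0,"gripper": 1,"twist": 0.18},{"x": 0,"y": 0,"z": 0,"gripper": 1,"twist": 0.18},{"x": 0,"y": 0,"z": 0,"gripper": 1,"twist": 0.18},{"x": 0,"y": 0,"z": 0,"gripper": 1,"twist": 0.18},{"x": 0,"y": 0,"z": 0,"gripper": 1,"twist": 0.18},{"x": 0,"y": 0,"z": 0,"gripper": 1,"twist": 0.18}]}}

```text
time_s: 5.65
ee_pos: [476.0, 155.2, 258.1]
tool_rot: [0.01, 0.246, 0.969, -0.025]
ft_force: [0.7, -0.6, 0.2]
grip_width: 85.5
```

```bash
python3 - <<'E'
from h import *; from dock import *
P=np.load("P.npy"); p,R,s=tool(); print(np.round(p,1),np.round(R,3).tolist(),np.round(s["joint_pos"],2))
A=axes(P[2])[1]
f=bay(P,(12,P[3],34)); print(f, A[:,0]); go([f[0],f[1],147],-A[:,0])
E
```

```text
[476.  155.2 258.1] [[-0.879, 0.477, 0.007], [0.476, 0.878, -0.053], [-0.031, -0.044, -0.999]] [ 0.11  0.01  1.77 -0.05  1.36 -0.95]
[497.06600047 125.12942467 135.44486373] [ 0.15667622 -0.98765002  0.        ]
shift cm (before twist) [-2.93 -1.16 11.27] twist 0.917
```

>>> {"method": "carry_out", "body": {"commands": [{"x": 0,"y": 0,"z": 0,"gripper": 0.6,"twist": 0.183},{"x": 0,"y": 0,"z": 0,"gripper": 0.6,"twist": 0.183},{"x": 0,"y": 0,"z": 0,"gripper": 0.6,"twist": 0.183},{"x": 0,"y": 0,"z": 0,"gripper": 0.6,"twist": 0.183},{"x": 0,"y": 0,"z": 0,"gripper": 0.6,"twist": 0.183}]}}

```text
time_s: 6.28
ee_pos: [476.0, 155.2, 258.0]
tool_rot: [0.02, 0.649, 0.761, -0.018]
ft_force: [-0.6, 1.0, -0.2]
grip_width: 51.6
```

```bash
python3 - <<'E'
from h import *; from dock import *
P=np.load("P.npy"); p,R,s=tool(); print(np.round(p,1),np.round(R,3).tolist(),np.round(s["joint_pos"],2))
A=axes(P[2])[1]
f=bay(P,(12,P[3],34)); go([f[0],f[1],200],-A[:,0]);go([f[0],f[1],147],-A[:,0])
E
```

```text
[476.  155.2 258. ] [[-0.158, 0.987, 0.007], [0.986, 0.158, -0.053], [-0.053, -0.002, -0.999]] [ 0.11  0.01  1.77 -0.05  1.36 -0.04]
shift cm (before twist) [-2.99  1.61  5.97] twist 0.002
shift cm (before twist) [-2.71  1.62 11.26] twist 0.002
```

>>> {"method": "carry_out", "body": {"commands": [{"x": -1.5,"y": 0.8,"z": 3,"gripper": 0.5,"twist": 0},{"x": -1.4,"y": 0.82,"z": 3,"gripper": 0.5,"twist": 0},{"x": 0.05,"y": 0,"z": 2.6,"gripper": 0.5,"twist": 0},{"x": 0.1,"y": 0,"z": 2.6,"gripper": 0.5,"twist": 0},{"x": 0,"y": 0,"z": 0,"gripper": 0.5,"twist": 0}]}}

```text
time_s: 6.9
ee_pos: [495.6, 124.9, 145.7]
tool_rot: [0.018, 0.646, 0.763, -0.02]
ft_force: [-0.0, -0.2, 0.2]
grip_width: 42.3
```

>>> {"method": "carry_out", "body": {"commands": [{"x": 0,"y": 0,"z": 0,"gripper": 0,"twist": 0},{"x": 0,"y": 0,"z": 0,"gripper": 0,"twist": 0},{"x": 0,"y": 0,"z": 0,"gripper": 0,"twist": 0},{"x": 0,"y": 0,"z": 0,"gripper": 0,"twist": 0},{"x": 0,"y": 0,"z": 0,"gripper": 0,"twist": 0}], "grip_force": 20}}

```text
time_s: 7.52
ee_pos: [498.1, 126.0, 149.1]
tool_rot: [0.021, 0.645, 0.764, -0.017]
ft_force: [-0.5, -1.7, 6.5]
grip_width: 11.5
```

Pinched the fin (11.5 mm). Slide it to the open end.

>>> {"method": "carry_out", "body": {"commands": [{"x": 0,"y": 0,"z": -0.2,"gripper": 0,"twist": 0},{"x": 0,"y": 1.2,"z": 0,"gripper": 0,"twist": 0},{"x": 0,"y": 1.2,"z": 0,"gripper": 0,"twist": 0},{"x": 0,"y": 1.2,"z": 0,"gripper": 0,"twist": 0},{"x": 0,"y": 1.0,"z": 0,"gripper": 0,"twist": 0},{"x": 0,"y": 0,"z": 0,"gripper": 0,"twist": 0}]}}

```text
time_s: 8.28
ee_pos: [543.5, 133.5, 149.2]
tool_rot: [0.02, 0.645, 0.763, -0.018]
ft_force: [2.4, -5.1, -4.2]
grip_width: 11.1
```

```bash
python3 - <<'E'
from h import *; from dock import *
P=np.load("P.npy"); p,R,s=tool(); print(np.round(s["ft_force"],1),s["grip_width"])
print("bay coords tcp",axes(P[2])[0].T@(p-[P[0],P[1],100]))
E
```

```text
[ 2.4 -5.1 -4.2] 11.091890939511948
bay coords tcp [18.01993859 64.88977262 46.38968929]
```

>>> {"method": "carry_out", "body": {"commands": [{"x": 0,"y": 0.2,"z": 0,"gripper": 0,"twist": 0},{"x": 0,"y": 0.15,"z": 0,"gripper": 0,"twist": 0},{"x": 0,"y": 0,"z": 0,"gripper": 0,"twist": 0}]}}

```text
time_s: 8.65
ee_pos: [544.7, 133.8, 149.2]
tool_rot: [0.019, 0.645, 0.763, -0.02]
ft_force: [-5.4, -6.9, 2.3]
grip_width: 11.3
```

```bash
python3 - <<'E'
from h import *; from dock import *
P=np.load("P.npy"); p,R,s=tool(); print(np.round(s["ft_force"],1),s["grip_width"])
print("bay coords tcp",axes(P[2])[0].T@(p-[P[0],P[1],100]))
E
```

```text
[-5.4 -6.9  2.3] 11.304947259674869
bay coords tcp [17.93116626 66.08834153 46.40997608]
```

>>> {"method": "carry_out", "body": {"commands": [{"x": 0,"y": 0,"z": 0,"gripper": 0.4,"twist": 0},{"x": 0,"y": 0,"z": 0,"gripper": 0.4,"twist": 0},{"x": 0,"y": 0,"z": 0,"gripper": 0.4,"twist": 0},{"x": 0,"y": 0,"z": -4,"gripper": 0.4,"twist": 0},{"x": 0,"y": 0,"z": -3,"gripper": 1,"twist": 0}]}}

```text
time_s: 9.28
ee_pos: [545.6, 138.5, 220.6]
tool_rot: [0.02, 0.645, 0.764, -0.018]
ft_force: [0.8, -0.2, 1.1]
grip_width: 51.1
```

```bash
python3 - <<'E'
from h import *
go([521,-135,220],(-.34,.94))
E
```

```text
shift cm (before twist) [-26.52  -6.99   1.49] twist -0.18
```

>>> {"method": "carry_out", "body": {"commands": [{"x": -5.3,"y": -1.4,"z": 0.3,"gripper": 1,"twist": 0},{"x": -5.3,"y": -1.4,"z": 0.3,"gripper": 1,"twist": 0},{"x": -5.3,"y": -1.4,"z": 0.3,"gripper": 1,"twist": 0},{"x": -5.3,"y": -1.4,"z": 0.3,"gripper": 1,"twist": 0},{"x": -5.3,"y": -1.4,"z": 0.3,"gripper": 1,"twist": 0},{"x": 0,"y": 0,"z": 0,"gripper": 1,"twist": -0.18},{"x": 0,"y": 0,"z": 0,"gripper": 1,"twist": 0},{"x": 0,"y": 0,"z": 0,"gripper": 1,"twist": 0}]}}

```text
time_s: 10.28
ee_pos: [520.7, -134.6, 218.7]
tool_rot: [0.018, 0.575, 0.818, -0.02]
ft_force: [-0.2, 0.3, -1.1]
grip_width: 85.3
```

```bash
python3 look.py w3 wrist pack
```

```text
[ 520.7 -134.6  218.7] [-0.338  0.94  -0.052] 10.275 [-0.45  0.11  1.75 -0.05  1.25 -0.78] [-0.2  0.3 -1.1] 85.28653161996101
pack 0.84 [184. 232.] [[161.0, 195.0], [205.0, 194.0], [208.0, 280.0], [164.0, 281.0]]
pack 0.71 [322. 160.] [[303.0, 93.0], [343.0, 92.0], [345.0, 231.0], [305.0, 231.0]]
```

View pics/w3.png

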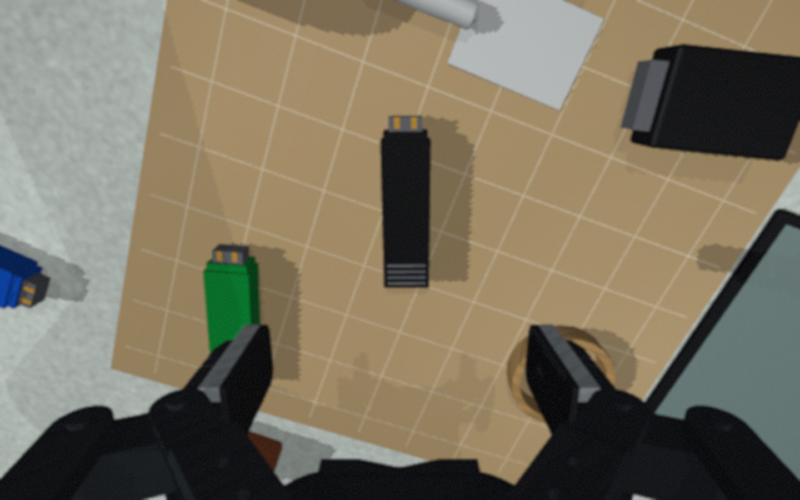

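```bash
python3 - <<'E'
from h import *
i=dict(np.load("pics/w3.npz"))
W={k:unproj(i,np.array(v)*.8,26) for k,v in dict(tl=(386,288),tr=(428,288),nl=(382,139),nr=(430,139)).items()}
t=(W["tl"]+W["tr"])/2; n=(W["nl"]+W["nr"])/2; print({k:np.round(v,1).tolist() for k,v in W.items()})
u=(t-n)/np.linalg.norm(t-n); print("width",np.linalg.norm(W["tl"]-W["tr"]),np.linalg.norm(W["nl"]-W["nr"]),"len",np.linalg.norm(t-n),u)
c=t-65*u; print("centre",c)
g=c+45*u; np.save("pk.npy",[c,u])
go([g[0],g[1],80],-u); go([g[0],g[1],22],-u)
E
```

```text
{'tl': [532.1, -203.2, 26.0], 'tr': [563.5, -191.7, 26.0], 'nl': [491.4, -94.8, 26.0], 'nr': [523.2, -83.4, 26.0]}
width 33.41860012320778 33.83020551941847 len 115.66969545998363 [ 0.35016502 -0.93668803  0.        ]
centre [ 525.04162827 -136.56802107   26.        ]
shift cm (before twist) [-4.13  0.55 14.1 ] twist -0.011
shift cm (before twist) [-3.83  0.62 19.89] twist -0.011
```

The view shows the black pack alone: tongue with gold contacts at (405,122), tail edge at (407,288). Descending on it 45 mm towards the tail from its centre.

>>> {"method": "carry_out", "body": {"commands": [{"x": -0.8,"y": 0.12,"z": 4,"gripper": 0.8,"twist": -0.011},{"x": -0.8,"y": 0.12,"z": 4,"gripper": 0.8,"twist": 0},{"x": -0.8,"y": 0.12,"z": 4,"gripper": 0.8,"twist": 0},{"x": -0.75,"y": 0.12,"z": 3.5,"gripper": 0.8,"twist": 0},{"x": -0.68,"y": 0.12,"z": 2.4,"gripper": 0.8,"twist": 0},{"x": 0,"y": 0,"z": 2.0,"gripper": 0.8,"twist": 0},{"x": 0,"y": 0,"z": 0,"gripper": 0.42,"twist": 0},{"x": 0,"y": 0,"z": 0,"gripper": 0.3,"twist": 0},{"x": 0,"y": 0,"z": 0,"gripper": 0.3,"twist": 0},{"x": 0,"y": 0,"z": 0,"gripper": 0.3,"twist": 0},{"x": 0,"y": 0,"z": 0,"gripper": 0.3,"twist": 0}], "grip_force": 20}}

```text
time_s: 11.75
ee_pos: [541.2, -179.6, 22.5]
tool_rot: [0.018, 0.57, 0.821, -0.02]
ft_force: [-0.1, 0.7, 0.5]
grip_width: 35.9
```

```bash
python3 - <<'E'
from h import *
p,R,s=tool(); c,u=np.load("pk.npy"); print(p,R[:,2],s["ft_force"],s["grip_width"],"along",(p-c)@u,"across",(p-c)@np.array([-u[1],u[0],0]))
E
```

```text
[ 541.24529799 -179.57435354   22.53841118] [ 0.00763075 -0.05344004 -0.9985419 ] [-0.09993866  0.74107191  0.4975421 ] 35.89393747377735 along 45.95747501183075 across 0.11847025200154239
```

>>> {"method": "carry_out", "body": {"commands": [{"x": 0,"y": 0,"z": -0.7,"gripper": 0.3,"twist": 0},{"x": 0,"y": 0,"z": -0.8,"gripper": 0.3,"twist": 0},{"x": 0,"y": 0,"z": -0.8,"gripper": 0.3,"twist": 0},{"x": 0,"y": 0,"z": -0.8,"gripper": 0.3,"twist": 0},{"x": 0,"y": 0,"z": -0.8,"gripper": 0.3,"twist": 0},{"x": 0,"y": 0,"z": -0.8,"gripper": 0.3,"twist": 0},{"x": 0,"y": 0,"z": -0.8,"gripper": 0.3,"twist": 0},{"x": 0,"y": 0,"z": 0,"gripper": 0.3,"twist": 0}]}}

```text
time_s: 12.75
ee_pos: [541.0, -176.8, 77.7]
tool_rot: [0.019, 0.57, 0.822, -0.02]
ft_force: [0.3, 0.3, -3.3]
grip_width: 35.5
```

```bash
python3 - <<'E'
from h import *
p,R,s=tool(); print(np.round(p,1),np.round(s["ft_force"],2),np.round(s["ft_torque"],3),s["grip_width"])
im=viewer.snapshot("side"); i=viewer.camera_info("side"); np.savez("pics/s4.npz",im=im,**i)
for r in models.regions_of("side","pack")[:3]: print(r["confidence"],r["position"])
im2=viewer.snapshot("wrist"); np.savez("pics/w4.npz",im=im2,**viewer.camera_info("wrist"))
a=im[195:275,320:420]; a=cv2.resize(a,(400,320),interpolation=cv2.INTER_CUBIC); b=cv2.resize(im2[20:340,200:440],(240,320))
cv2.imwrite("pics/m4.png",np.hstack([a,b])[:,:,::-1])
E
```

```text
[ 541.  -176.8   77.7] [ 0.31  0.29 -3.33] [-0.042 -0.024 -0.011] 35.48142246404072
0.85 [355.6, 220.6]
0.73 [368.0, 284.9]
```

View pics/m4.png

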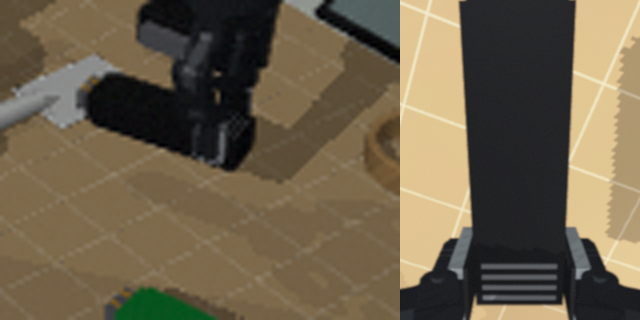

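The pack was lifted level (it didn't pivot in the grip), about 3.3 N. I'll pitch it by catching its tongue under the upper lip and raising the tail along an arc.

```bash
cat > plan.py <<'E'
from h import *; from dock import *
P=np.load("P.npy"); B,A=axes(P[2]); h=A[:,0]; U=np.array([0,0,1.])
yo=0.5; px,pz,off=46.4,2.,7.
def tcp(nx,nz,th):
    n=bay(P,(nx,yo,nz)); a=np.cos(th)*h+np.sin(th)*U; b=-np.sin(th)*h+np.cos(th)*U
    return n+a*(65+px)+b*pz+U*off
def rel(*X):
    p,R,s=tool(); print("at",np.round(p,1),"bay",np.round(B.T@(p-bay(P,(0,0,0))),1),"F",np.round(s["ft_force"],1),"grip",round(s["grip_width"],1),"t",round(s["time_s"],2))
    for x in X: x=np.array(x); print(np.round(x,1),"shift cm",np.round(R.T@(x-p)/10,2)); p=x
    v=R.T@np.array([*-h]); print("twist",np.arctan2(v[1],v[0]))
E
python3 - <<'E'
from plan import *
p,R,s=tool()
rel(tcp(-3,6,0)+40*h, tcp(-3,6,0))
E
```

```text
at [ 540.2 -176.5   76.6] bay [ 246.4   13.1 -169.3] F [ 0.4  0.  -2.5] grip 35.6 t 12.9
[503.9 -28.1 112.7] shift cm [14.96  1.75 -4.41]
[497.7  11.4 112.7] shift cm [ 3.91  0.8  -0.21]
twist 0.20104866961652587
```

>>> {"method": "carry_out", "body": {"commands": [{"x": 0,"y": 0,"z": -2,"gripper": 0.3,"twist": 0},{"x": 2.5,"y": 0.3,"z": -2,"gripper": 0.3,"twist": 0},{"x": 3.5,"y": 0.4,"z": -0.41,"gripper": 0.3,"twist": 0},{"x": 3.5,"y": 0.4,"z": 0,"gripper": 0.3,"twist": 0},{"x": 3,"y": 0.35,"z": 0,"gripper": 0.3,"twist": 0},{"x": 2.46,"y": 0.3,"z": 0,"gripper": 0.3,"twist": 0},{"x": 0,"y": 0,"z": 0,"gripper": 0.3,"twist": 0.1},{"x": 0,"y": 0,"z": 0,"gripper": 0.3,"twist": 0.101},{"x": 0,"y": 0,"z": 0,"gripper": 0.3,"twist": 0}]}}

```text
time_s: 14.02
ee_pos: [503.8, -28.1, 112.5]
tool_rot: [0.019, 0.649, 0.761, -0.018]
ft_force: [-0.2, -0.4, -3.6]
grip_width: 35.4
```

```bash
python3 - <<'E'
from plan import *
rel(tcp(-3,6,0)+15*h, tcp(-3,6,0))
im2=viewer.snapshot("wrist"); i=viewer.camera_info("wrist"); np.savez("pics/w5.npz",im=im2,**i)
o=cv2.resize(im2[:,:,::-1],(800,500),interpolation=cv2.INTER_CUBIC).copy()
for q in [(0,-22,17),(0,22,17),(0,22,-17),(0,-22,-17)]:
    x,y=proj(i,bay(P,q))[0]/.8; cv2.circle(o,(int(x),int(y)),3,(0,0,255),-1)
cv2.imwrite("pics/w5.png",o)
E
```

```text
at [503.8 -28.1 112.5] bay [132.5   0.4 -62.1] F [-0.2 -0.4 -3.6] grip 35.4 t 14.03
[500.   -3.4 112.7] shift cm [ 2.49  0.01 -0.15]
[497.7  11.4 112.7] shift cm [ 1.5   0.   -0.08]
twist 0.0010791101095753406
```

View pics/w5.png

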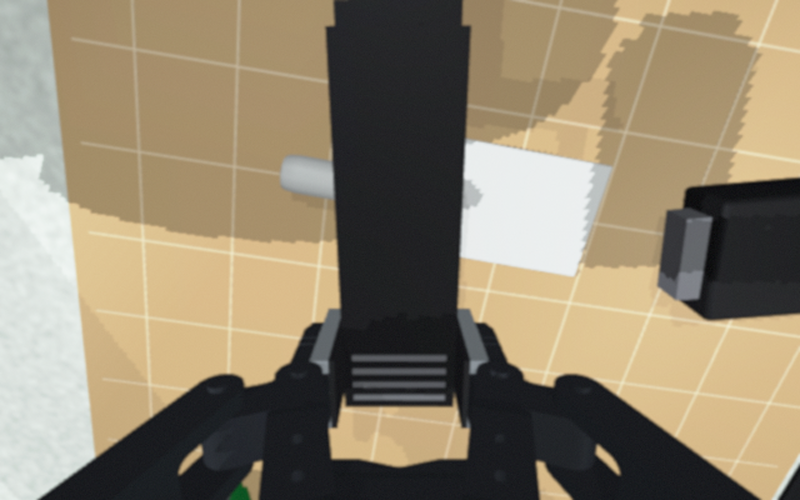

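The pack is held square between the pads (axis at column 400); the dock is out of view. Proceed by the fitted pose and the forces.

>>> {"method": "carry_out", "body": {"commands": [{"x": 1.25,"y": 0,"z": -0.08,"gripper": 0.3,"twist": 0},{"x": 1.24,"y": 0,"z": -0.08,"gripper": 0.3,"twist": 0},{"x": 0.75,"y": 0,"z": -0.04,"gripper": 0.3,"twist": 0},{"x": 0.75,"y": 0,"z": -0.04,"gripper": 0.3,"twist": 0},{"x": 0,"y": 0,"z": 0,"gripper": 0.3,"twist": 0}]}}

```text
time_s: 14.7
ee_pos: [497.7, 11.9, 113.1]
tool_rot: [0.02, 0.649, 0.761, -0.018]
ft_force: [0.1, -0.2, -2.2]
grip_width: 35.7
```

```bash
python3 - <<'E'
from plan import *
r=np.radians
rel(tcp(-3,6,r(6)),tcp(-3,6,r(12)),tcp(-3,6,r(18)),tcp(-3,5,r(24)),tcp(-3,4,r(30)),tcp(-3,3,r(32)))
im=viewer.snapshot("side");i=viewer.camera_info("side"); np.savez("pics/s6.npz",im=im,**i)
cv2.imwrite("pics/s6.png",cv2.resize(im[140:260,240:380],(700,600),interpolation=cv2.INTER_CUBIC)[:,:,::-1])
E
```

```text
at [497.7  11.9 113.1] bay [ 97.8   0.6 -41.3] F [ 0.1 -0.2 -2.2] grip 35.7 t 14.7
[497.5  12.2 124.3] shift cm [-0.03 -0.01 -1.12]
[497.2  14.2 135.8] shift cm [ 0.14 -0.   -1.16]
[496.7  17.4 147. ] shift cm [ 0.26 -0.   -1.14]
[496.1  21.2 157. ] shift cm [ 0.33 -0.   -1.01]
[495.3  26.1 166.4] shift cm [ 0.45 -0.   -0.97]
[495.1  27.7 168.8] shift cm [ 0.14 -0.   -0.25]
twist 0.0012111912758976419
```

View pics/s6.png

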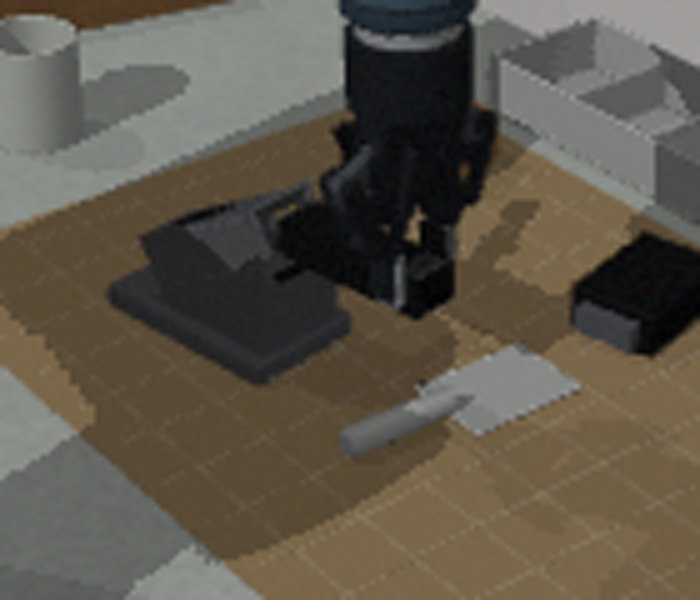

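The side view shows the nose right at the lip (around (285,225)) with the pack level. Now the arc.

>>> {"method": "carry_out", "body": {"commands": [{"x": 0.1,"y": 0,"z": -0.56,"gripper": 0.3,"twist": 0},{"x": 0,"y": 0,"z": -0.56,"gripper": 0.3,"twist": 0},{"x": 0.07,"y": 0,"z": -0.58,"gripper": 0.3,"twist": 0},{"x": 0.07,"y": 0,"z": -0.58,"gripper": 0.3,"twist": 0},{"x": 0,"y": 0,"z": 0,"gripper": 0.3,"twist": 0}]}}

```text
time_s: 15.38
ee_pos: [497.8, 14.7, 136.5]
tool_rot: [0.02, 0.649, 0.76, -0.018]
ft_force: [-0.0, -0.3, -2.5]
grip_width: 35.9
```

```bash
python3 - <<'E'
from plan import *
rel()
E
```

```text
at [497.8  14.7 136.5] bay [107.1   1.2 -19.7] F [-0.  -0.3 -2.5] grip 35.9 t 15.38
twist 4.423544379467198e-05
```

```bash
python3 - <<'E'
from plan import *
print(monitor.state()["ft_torque"])
im=viewer.snapshot("side");w=viewer.snapshot("wrist")
a=cv2.resize(im[160:220,270:350],(480,360),interpolation=cv2.INTER_CUBIC); b=cv2.resize(w[0:360,160:480],(320,360))
cv2.imwrite("pics/m7.png",np.hstack([a,b])[:,:,::-1])
E
```

```text
[-0.13621432 -0.02732003 -0.0399982 ]
```

View pics/m7.png

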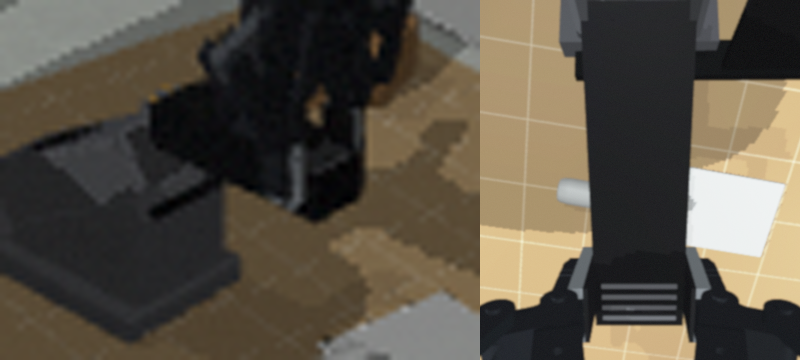

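The nose slid up outside the lip: its tongue (gold at (155,100) in the crop) is above the mouth. A better fulcrum is the fixed track. I'll reach under its free part (bay y ≈ 70) and raise the tail; its underside is itself at 30°.

```bash
python3 - <<'E'
from plan import *
import plan
plan.yo=70
def lvl(hx,z): # level pack, nose at horizontal hx, axis height z
    return np.array([P[0],P[1],0])+h*(hx+65+px)+A[:,1]*70+U*(z+pz+off)
p,R,s=tool()
rel(p+80*h, lvl(60,62), lvl(-2,62), tcp(-25,-38.5,np.radians(10))+U*0, tcp(-25,-38.5,np.radians(20)), tcp(-25,-38.5,np.radians(30)))
E
```

```text
at [497.5  14.7 135.9] bay [106.7   0.9 -20.1] F [ 0.5 -0.9 -2.6] grip 35.4 t 15.47
[510.  -64.3 135.9] shift cm [-7.99  0.    0.43]
[576.6 -42.5  71. ] shift cm [1.46 6.92 6.42]
[566.9  18.7  71. ] shift cm [ 6.19 -0.   -0.33]
[566.5  21.2  82.5] shift cm [ 0.18 -0.   -1.16]
[565.6  26.5 101.1] shift cm [ 0.44 -0.   -1.89]
[564.3  34.9 118.6] shift cm [ 0.76 -0.   -1.79]
twist -3.199047016892352e-05
```

>>> {"method": "carry_out", "body": {"commands": [{"x": -4,"y": 0,"z": 0.2,"gripper": 0.3,"twist": 0},{"x": -4,"y": 0,"z": 0.23,"gripper": 0.3,"twist": 0},{"x": 0.4,"y": 3.5,"z": 0.4,"gripper": 0.3,"twist": 0},{"x": 0.4,"y": 3.42,"z": 1.5,"gripper": 0.3,"twist": 0},{"x": 0.3,"y": 0,"z": 2.5,"gripper": 0.3,"twist": 0},{"x": 0.36,"y": 0,"z": 2.02,"gripper": 0.3,"twist": 0},{"x": 2,"y": 0,"z": -0.1,"gripper": 0.3,"twist": 0},{"x": 2,"y": 0,"z": -0.1,"gripper": 0.3,"twist": 0},{"x": 2.19,"y": 0,"z": -0.13,"gripper": 0.3,"twist": 0},{"x": 0,"y": 0,"z": 0,"gripper": 0.3,"twist": 0}]}}

```text
time_s: 16.73
ee_pos: [566.7, 21.2, 71.8]
tool_rot: [0.02, 0.648, 0.761, -0.018]
ft_force: [0.4, 0.7, -3.3]
grip_width: 36.0
```

>>> {"method": "carry_out", "body": {"commands": [{"x": 0.09,"y": 0,"z": -0.58,"gripper": 0.3,"twist": 0},{"x": 0.09,"y": 0,"z": -0.58,"gripper": 0.3,"twist": 0},{"x": 0.15,"y": 0,"z": -0.63,"gripper": 0.3,"twist": 0},{"x": 0.15,"y": 0,"z": -0.63,"gripper": 0.3,"twist": 0},{"x": 0.15,"y": 0,"z": -0.63,"gripper": 0.3,"twist": 0},{"x": 0,"y": 0,"z": 0,"gripper": 0.3,"twist": 0}]}}

```text
time_s: 17.48
ee_pos: [565.9, 26.8, 101.6]
tool_rot: [0.02, 0.649, 0.76, -0.018]
ft_force: [-0.5, 0.4, -2.4]
grip_width: 35.5
```

```bash
python3 - <<'E'
from plan import *
print(monitor.state()["ft_torque"])
rel()
E
```

```text
[-0.0937823  -0.02156947 -0.02596761]
at [565.9  26.8 101.6] bay [ 88.5  70.3 -49.3] F [-0.5  0.4 -2.4] grip 35.5 t 17.48
twist -2.110204190854337e-05
```

>>> {"method": "carry_out", "body": {"commands": [{"x": 0.25,"y": 0,"z": -0.6,"gripper": 0.3,"twist": 0},{"x": 0.25,"y": 0,"z": -0.6,"gripper": 0.3,"twist": 0},{"x": 0.26,"y": 0,"z": -0.59,"gripper": 0.3,"twist": 0},{"x": 0,"y": 0,"z": 0,"gripper": 0.3,"twist": 0}]}}

```text
time_s: 17.98
ee_pos: [564.4, 35.5, 119.0]
tool_rot: [0.02, 0.649, 0.76, -0.018]
ft_force: [-0.7, -0.5, -3.1]
grip_width: 35.6
```

```bash
python3 - <<'E'
from plan import *
print(monitor.state()["ft_torque"])
rel()
im=viewer.snapshot("side");w=viewer.snapshot("wrist");np.savez("pics/w8.npz",im=w,**viewer.camera_info("wrist"))
a=cv2.resize(im[160:220,280:360],(480,360),interpolation=cv2.INTER_CUBIC); b=cv2.resize(w[0:360,160:480],(320,360))
cv2.imwrite("pics/m8.png",np.clip(np.hstack([a,b])[:,:,::-1].astype(float)*1.5,0,255).astype(np.uint8))
E
```

```text
[-0.09547888 -0.04311495  0.03320603]
at [564.4  35.5 119. ] bay [ 89.6  70.2 -29.8] F [-0.7 -0.5 -3.1] grip 35.6 t 17.98
twist 0.00034215532309350276
```

View pics/m8.png

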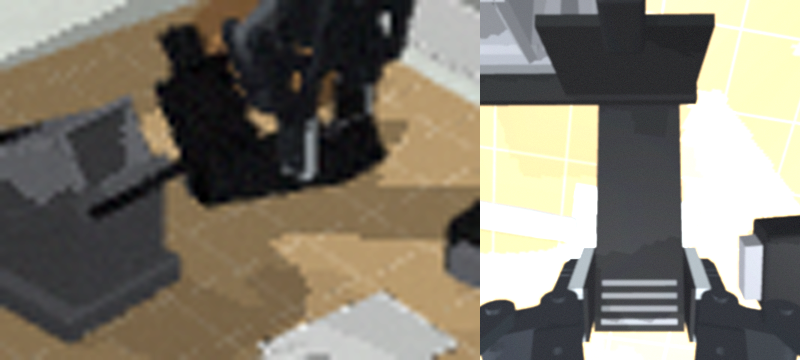

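The side and wrist views show the pack pitched nose down with its front under the track. Back out along the slope, centre on the bay, then enter.

```bash
python3 - <<'E'
from plan import *
import plan
t=np.radians(30); p,R,s=tool()
print("axis offset now (dx,dz vs plan)",B.T@(p-tcp(-25,-38.5,t)))
print("tool dirs for bay x,y,z 1cm:",np.round(R.T@B,3).T.tolist())
rel(p+60*B[:,0], p+60*B[:,0]+38.5*B[:,2]-A[:,1]*(70.2-.5), tcp(35,0,t), tcp(5,0,t),tcp(-20,0,t))
E
```

```text
axis offset now (dx,dz vs plan) [-0.41502368 69.51830364  0.10738648]
tool dirs for bay x,y,z 1cm: [[-0.891, -0.001, -0.453], [-0.0, 1.0, -0.001], [0.453, -0.001, -0.891]]
at [564.3  35.3 118.5] bay [ 89.5  70.  -30.3] F [-0.3  0.5 -2.6] grip 35.6 t 18.07
[572.4 -16.  148.5] shift cm [-5.35 -0.   -2.72]
[500.5  -7.9 181.8] shift cm [ 1.75 -6.97 -3.42]
[500.8  -8.3 181.9] shift cm [-0.04  0.02 -0.01]
[496.7  17.3 166.9] shift cm [2.67 0.   1.36]
[493.3  38.7 154.4] shift cm [2.23 0.   1.13]
twist 7.199791916926565e-05
```

>>> {"method": "carry_out", "body": {"commands": [{"x": -0.1,"y": 0,"z": 0.18,"gripper": 0.3,"twist": 0},{"x": -1.8,"y": 0,"z": -0.9,"gripper": 0.3,"twist": 0},{"x": -1.8,"y": 0,"z": -0.9,"gripper": 0.3,"twist": 0},{"x": -1.75,"y": 0,"z": -0.92,"gripper": 0.3,"twist": 0},{"x": 0.5,"y": -2.0,"z": -1.0,"gripper": 0.3,"twist": 0},{"x": 0.5,"y": -2.0,"z": -1.0,"gripper": 0.3,"twist": 0},{"x": 0.45,"y": -2.0,"z": -1.0,"gripper": 0.3,"twist": 0},{"x": 0.36,"y": -0.95,"z": -0.61,"gripper": 0.3,"twist": 0},{"x": 0,"y": 0,"z": 0,"gripper": 0.3,"twist": 0}]}}

```text
time_s: 19.2
ee_pos: [501.2, -9.0, 182.8]
tool_rot: [0.021, 0.649, 0.76, -0.018]
ft_force: [0.1, -0.5, -2.8]
grip_width: 35.7
```

```bash
python3 - <<'E'
from plan import *
t=np.radians(30)
w=viewer.snapshot("wrist");i=viewer.camera_info("wrist");np.savez("pics/w9.npz",im=w,**i)
im=viewer.snapshot("side");i2=viewer.camera_info("side")
rel(tcp(35,0,t), tcp(5,0,t),tcp(-20,0,t))
a=im[155:215,270:350].copy(); a=cv2.resize(a,(480,360),interpolation=cv2.INTER_CUBIC)
# predicted pack top-edge outline at this pose in both views
for x0,x1,c in [(51,165,(255,0,0))]:
  for y in (-17.5,18.5):
    for q in (51,165):
      X=bay(P,(q,y,13)); u=(proj(i2,X)[0]-[270,155])*6; cv2.circle(a,tuple(int(k) for k in u),3,c,-1)
      u=proj(i,X)[0]; cv2.circle(w,tuple(int(k) for k in u),3,c,-1)
b=cv2.resize(w[0:360,160:480],(320,360))
cv2.imwrite("pics/m9.png",np.clip(np.hstack([a,b])[:,:,::-1].astype(float)*1.5,0,255).astype(np.uint8))
E
```

```text
at [501.4  -8.9 182.1] bay [150.5   1.1   7.9] F [-0.3 -0.  -3.1] grip 35.5 t 19.3
[500.8  -8.3 181.9] shift cm [ 0.06 -0.06  0.01]
[496.7  17.3 166.9] shift cm [2.68 0.   1.36]
[493.3  38.7 154.4] shift cm [2.23 0.   1.13]
twist -0.00026453651292020886
```

View pics/m9.png

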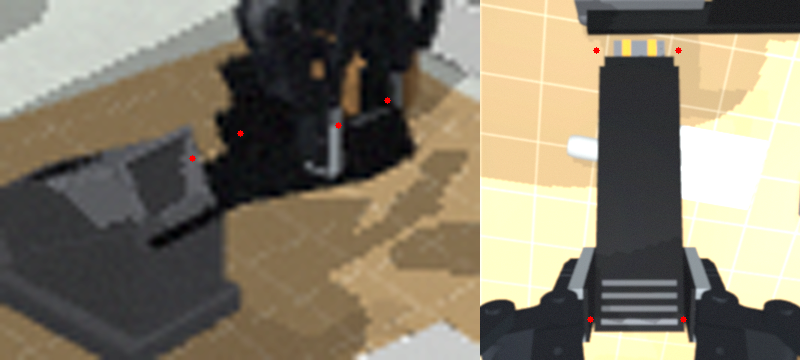

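```bash
python3 - <<'E'
from plan import *
from scipy.optimize import least_squares
i=dict(np.load("pics/w9.npz"))
w=i["im"].astype(float).mean(2)
obs=np.array([(600-480+160,67),(679-480+160,66),(596-480+160,330),(684-480+160,330)],float)
def mod(v):
    th,nx,nz,y,hw=v; a=np.cos(th)*h+np.sin(th)*U;b=-np.sin(th)*h+np.cos(th)*U;n=bay(P,(nx,y,nz))
    return np.array([proj(i,n+a*s+b*13+A[:,1]*k*hw)[0] for s,k in((16,-1),(16,1),(129,-1),(129,1))])
for hw in (16.5,17,17.5):
    f=lambda v:(mod([*v,hw])-obs).ravel()
    for sg in [1]:
        s=least_squares(f,[.5,35,0,.5]); print(hw,np.degrees(s.x[0]),s.x[1:],np.round(s.fun,1))
print(np.round(mod([.52,35,0,.5,17.5])))
E
```

```text
16.5 33.219948465991024 [40.60907006 -5.26605391  1.51414839] [ 3.3 -1.  -2.8 -0.   0.3  0.4 -0.7  0.5]
17 30.832449039415373 [40.58478359 -3.86255039  1.51593108] [ 2.  -0.8 -1.5  0.2  0.2  0.3 -0.7  0.3]
17.5 28.836680829900768 [40.68375158 -2.57359475  1.51700714] [ 0.7 -0.6 -0.2  0.4 -0.1  0.1 -0.4  0.1]
[[278.  51.]
 [357.  51.]
 [272. 317.]
 [362. 317.]]
```

Pitch fits 29–31°, nose 5 mm farther out and about 3 mm low. Correct z by +2 mm and y by −0.6 mm, then enter.

>>> {"method": "carry_out", "body": {"commands": [{"x": 0.09,"y": -0.06,"z": -0.18,"gripper": 0.3,"twist": 0},{"x": 1.78,"y": 0,"z": 0.91,"gripper": 0.3,"twist": 0},{"x": 1.78,"y": 0,"z": 0.91,"gripper": 0.3,"twist": 0},{"x": 0.89,"y": 0,"z": 0.45,"gripper": 0.3,"twist": 0},{"x": 0.45,"y": 0,"z": 0.23,"gripper": 0.3,"twist": 0},{"x": 0,"y": 0,"z": 0,"gripper": 0.3,"twist": 0}]}}

```text
time_s: 20.05
ee_pos: [492.5, 39.8, 155.8]
tool_rot: [0.02, 0.649, 0.761, -0.018]
ft_force: [0.8, -0.4, -1.6]
grip_width: 35.4
```

>>> {"method": "carry_out", "body": {"commands": [{"x": 0.45,"y": 0,"z": 0.23,"gripper": 0.3,"twist": 0},{"x": 0.45,"y": 0,"z": 0.23,"gripper": 0.3,"twist": 0},{"x": 0.45,"y": 0,"z": 0.23,"gripper": 0.3,"twist": 0},{"x": 0,"y": 0,"z": 0,"gripper": 0.3,"twist": 0}]}}

```text
time_s: 20.55
ee_pos: [490.4, 52.9, 148.2]
tool_rot: [0.02, 0.649, 0.76, -0.018]
ft_force: [0.1, 1.8, -2.0]
grip_width: 35.6
```

```bash
python3 - <<'E'
from plan import *
print(monitor.state()["ft_torque"]);rel()
E
```

```text
[ 0.40473514 -0.09839882 -0.09066829]
at [490.4  52.9 148.2] bay [79.3 -0.2  9.9] F [ 0.1  1.8 -2. ] grip 35.6 t 20.55
twist 0.0001656720472168251
```

>>> {"method": "carry_out", "body": {"commands": [{"x": 0.45,"y": 0.05,"z": 0.23,"gripper": 0.3,"twist": 0},{"x": 0.45,"y": 0,"z": 0.23,"gripper": 0.3,"twist": 0},{"x": 0.45,"y": 0,"z": 0.23,"gripper": 0.3,"twist": 0},{"x": 0.45,"y": 0,"z": 0.23,"gripper": 0.3,"twist": 0},{"x": 0,"y": 0,"z": 0,"gripper": 0.3,"twist": 0}]}}

```text
time_s: 21.18
ee_pos: [488.2, 70.4, 138.0]
tool_rot: [0.019, 0.649, 0.76, -0.018]
ft_force: [-0.1, 2.8, -1.5]
grip_width: 35.6
```

```bash
python3 - <<'E'
from plan import *
print(monitor.state()["ft_torque"]);rel()
w=viewer.snapshot("wrist");i=viewer.camera_info("wrist");np.savez("pics/w10.npz",im=w,**i)
r=models.regions_of("wrist","pack")[:1]
for k in r:
    m=cv2.minAreaRect(np.argwhere(k["pixels"])[:,::-1].astype(np.float32)); print(k["confidence"],np.round(cv2.boxPoints(m)).tolist())
for q in (69,60,80): print(q,[np.round(proj(i,bay(P,(q,y,13)))[0]).tolist() for y in(-17,18)])
E
```

```text
[ 0.56820189 -0.22062373 -0.03902484]
at [488.2  70.4 138. ] bay [58.9  0.4  9.8] F [-0.1  2.8 -1.5] grip 35.6 t 21.18
twist 0.00019631865818025692
0.71 [[270.0, 140.0], [361.0, 138.0], [364.0, 332.0], [273.0, 334.0]]
69 [[275.0, 307.0], [364.0, 308.0]]
60 [[275.0, 284.0], [363.0, 284.0]]
80 [[274.0, 337.0], [364.0, 337.0]]
```

>>> {"method": "carry_out", "body": {"commands": [{"x": 0.45,"y": 0,"z": 0.23,"gripper": 0.3,"twist": 0},{"x": 0.45,"y": 0,"z": 0.23,"gripper": 0.3,"twist": 0},{"x": 0.45,"y": 0,"z": 0.23,"gripper": 0.3,"twist": 0},{"x": 0.36,"y": 0,"z": 0.18,"gripper": 0.3,"twist": 0},{"x": 0,"y": 0,"z": 0,"gripper": 0.3,"twist": 0}]}}

```text
time_s: 21.9
ee_pos: [485.6, 86.8, 128.4]
tool_rot: [0.02, 0.649, 0.76, -0.018]
ft_force: [1.5, 2.8, 2.4]
grip_width: 35.5
```

>>> {"method": "carry_out", "body": {"commands": [{"x": 0,"y": 0,"z": 0,"gripper": 0.5,"twist": 0},{"x": 0,"y": 0,"z": 0,"gripper": 0.5,"twist": 0},{"x": 0,"y": 0,"z": 0,"gripper": 0.5,"twist": 0}]}}

```text
time_s: 22.28
ee_pos: [485.3, 85.9, 128.3]
tool_rot: [0.02, 0.649, 0.76, -0.018]
ft_force: [0.4, 0.5, -0.1]
grip_width: 42.6
```

```bash
cat > tail.py <<'E'
from plan import *
rel()
w=viewer.snapshot("wrist");i=viewer.camera_info("wrist");np.savez("pics/wt.npz",im=w,**i)
for k in models.regions_of("wrist","pack")[:2]:
    ys,xs=np.nonzero(k["pixels"]); print(k["confidence"],k["position"],xs.min(),xs.max(),ys.min(),ys.max())
for q in (0,4,20,40,60,80): print(q,[np.round(proj(i,bay(P,(q,y,13)))[0]).tolist() for y in(-17,18)])
E
python3 tail.py
```

```text
at [485.3  85.9 128.3] bay [40.3 -0.1  9.4] F [ 0.4  0.5 -0.1] grip 42.6 t 22.27
twist -6.594836231918899e-05
0 [[278.0, 182.0], [362.0, 182.0]]
4 [[278.0, 191.0], [362.0, 192.0]]
20 [[277.0, 230.0], [363.0, 230.0]]
40 [[276.0, 280.0], [364.0, 280.0]]
60 [[275.0, 333.0], [365.0, 333.0]]
80 [[273.0, 389.0], [366.0, 389.0]]
```

```bash
cat >> plan.py <<'E'
def push(x): return bay(P,(x,.3,0))+U*17+h*10
E
python3 - <<'E'
from plan import *
p,R,s=tool()
a=push(76)
rel(p+70*U, np.array([a[0],a[1],p[2]+70]), a, push(60), push(4))
E
```

```text
at [485.4  85.9 128.4] bay [40.4  0.1  9.5] F [-0.6 -0.2 -0.2] grip 43.0 t 22.38
[485.4  85.9 198.4] shift cm [-0.37 -0.02 -6.99]
[492.8  41.  198.4] shift cm [-4.55  0.02  0.24]
[492.8  41.  155. ] shift cm [0.23 0.01 4.34]
[490.6  54.7 147. ] shift cm [1.43 0.   0.72]
[483.  102.6 119. ] shift cm [4.99 0.01 2.54]
twist -0.0001615700698680297
```

>>> {"method": "carry_out", "body": {"commands": [{"x": -0.12,"y": 0,"z": -2,"gripper": 0.5,"twist": 0},{"x": -0.12,"y": 0,"z": -2.5,"gripper": 0.5,"twist": 0},{"x": -0.13,"y": 0,"z": -2.49,"gripper": 0,"twist": 0},{"x": -2.2,"y": 0,"z": 0.12,"gripper": 0,"twist": 0},{"x": -2.35,"y": 0,"z": 0.12,"gripper": 0,"twist": 0},{"x": 0,"y": 0,"z": 0,"gripper": 0,"twist": 0},{"x": 0.1,"y": 0,"z": 2,"gripper": 0,"twist": 0},{"x": 0.13,"y": 0,"z": 2.34,"gripper": 0,"twist": 0},{"x": 0,"y": 0,"z": 0,"gripper": 0,"twist": 0}]}}

```text
time_s: 23.5
ee_pos: [491.0, 41.9, 153.4]
tool_rot: [0.018, 0.649, 0.76, -0.019]
ft_force: [-0.8, 0.3, 1.6]
grip_width: 0.3
```

```bash
python3 tail.py
```

```text
at [491.   41.9 153.4] bay [91.3 -1.3  8.9] F [-0.8  0.3  1.6] grip 0.3 t 23.5
twist 0.00026636362840049043
0.86 [324.1, 142.1] 278 365 66 210
0 [[282.0, 68.0], [360.0, 68.0]]
4 [[281.0, 77.0], [361.0, 77.0]]
20 [[281.0, 111.0], [361.0, 111.0]]
40 [[280.0, 155.0], [362.0, 155.0]]
60 [[279.0, 201.0], [363.0, 202.0]]
80 [[277.0, 250.0], [364.0, 250.0]]
```

The network finds the pack in the bay, rows 66–210, which puts the tail about 62 mm out of the lip and on axis. Push it in.

>>> {"method": "carry_out", "body": {"commands": [{"x": 0.9,"y": 0.15,"z": 0.45,"gripper": 0,"twist": 0},{"x": 0.72,"y": 0,"z": 0.36,"gripper": 0,"twist": 0},{"x": 0.72,"y": 0,"z": 0.36,"gripper": 0,"twist": 0},{"x": 0.72,"y": 0,"z": 0.36,"gripper": 0,"twist": 0},{"x": 0.72,"y": 0,"z": 0.36,"gripper": 0,"twist": 0},{"x": 0,"y": 0,"z": 0,"gripper": 0,"twist": 0}]}}

```text
time_s: 24.35
ee_pos: [488.0, 78.2, 133.8]
tool_rot: [0.019, 0.649, 0.761, -0.018]
ft_force: [-0.7, -0.6, -0.0]
grip_width: 0.0
```

```bash
python3 tail.py; python3 -c "
from plan import *
rel(push(10),push(4))"
```

```text
at [488.   78.2 133.8] bay [50.1  1.4 10.1] F [-0.7 -0.6 -0. ] grip 0.0 t 24.35
twist 0.0008144198877417523
0.91 [315.6, 197.6] 273 357 161 233
0.27 [564.1, 311.8] 485 639 263 358
0 [[275.0, 159.0], [357.0, 159.0]]
4 [[275.0, 168.0], [358.0, 168.0]]
20 [[274.0, 206.0], [358.0, 206.0]]
40 [[273.0, 254.0], [359.0, 255.0]]
60 [[271.0, 306.0], [360.0, 306.0]]
80 [[270.0, 360.0], [361.0, 360.0]]
at [488.5  77.7 134.2] bay [50.8  1.8 10.2] F [ 0.2  0.2 -0.9] grip 0.4 t 24.45
[483.8  97.4 122. ] shift cm [ 2.09 -0.15  1.11]
[483.  102.6 119. ] shift cm [0.53 0.   0.27]
twist 0.0003328411649147852
```

>>> {"method": "carry_out", "body": {"commands": [{"x": 0.7,"y": -0.12,"z": 0.37,"gripper": 0,"twist": 0},{"x": 0.7,"y": 0,"z": 0.37,"gripper": 0,"twist": 0},{"x": 0.7,"y": 0,"z": 0.37,"gripper": 0,"twist": 0},{"x": 0.36,"y": 0,"z": 0.18,"gripper": 0,"twist": 0},{"x": 0,"y": 0,"z": 0,"gripper": 0,"twist": 0}]}}

```text
time_s: 25.08
ee_pos: [483.3, 101.3, 119.8]
tool_rot: [0.02, 0.649, 0.76, -0.018]
ft_force: [-0.1, -0.5, 0.2]
grip_width: -0.2
```

>>> {"method": "carry_out", "body": {"commands": [{"x": 0.18,"y": 0,"z": 0.09,"gripper": 0,"twist": 0},{"x": 0.09,"y": 0,"z": 0.05,"gripper": 0,"twist": 0},{"x": 0,"y": 0,"z": 0,"gripper": 0,"twist": 0}]}}

```text
time_s: 25.45
ee_pos: [483.1, 103.6, 118.5]
tool_rot: [0.02, 0.649, 0.76, -0.018]
ft_force: [-0.5, -0.4, 0.1]
grip_width: 0.2
```

```bash
python3 tail.py; python3 -c "
from plan import *
rel(push(4))"
```

```text
at [483.1 103.6 118.5] bay [20.1  0.5  9.8] F [-0.5 -0.4  0.1] grip 0.2 t 25.45
twist -3.58983745158407e-05
0 [[276.0, 231.0], [361.0, 231.0]]
4 [[275.0, 241.0], [361.0, 241.0]]
20 [[274.0, 281.0], [362.0, 281.0]]
40 [[273.0, 334.0], [363.0, 334.0]]
60 [[272.0, 389.0], [364.0, 389.0]]
80 [[271.0, 448.0], [366.0, 448.0]]
at [483.1 103.5 118.6] bay [20.1  0.6  9.8] F [-0.8  1.1  0. ] grip -0.1 t 25.55
[483.  102.6 119. ] shift cm [-0.1  -0.03 -0.04]
twist -8.59723837928403e-05
```

No bottom contact felt yet; advance in small steps.

>>> {"method": "carry_out", "body": {"commands": [{"x": 0.09,"y": 0,"z": 0.045,"gripper": 0,"twist": 0},{"x": 0.09,"y": 0,"z": 0.045,"gripper": 0,"twist": 0},{"x": 0,"y": 0,"z": 0,"gripper": 0,"twist": 0}]}}

```text
time_s: 25.92
ee_pos: [483.6, 104.5, 118.2]
tool_rot: [0.021, 0.649, 0.76, -0.018]
ft_force: [0.1, -4.8, 3.9]
grip_width: 0.1
```

>>> {"method": "carry_out", "body": {"commands": [{"x": 0.09,"y": 0,"z": 0.045,"gripper": 0,"twist": 0},{"x": 0.09,"y": 0,"z": 0.045,"gripper": 0,"twist": 0},{"x": 0,"y": 0,"z": 0,"gripper": 0,"twist": 0}]}}

```text
time_s: 26.3
ee_pos: [484.3, 104.8, 118.0]
tool_rot: [0.022, 0.649, 0.76, -0.019]
ft_force: [0.2, -12.6, 7.3]
grip_width: -0.1
```

Firm stop (about 15 N along the bay axis). Back off and check.

>>> {"method": "carry_out", "body": {"commands": [{"x": -0.9,"y": 0,"z": -0.45,"gripper": 0,"twist": 0},{"x": -2.0,"y": 0,"z": -1.5,"gripper": 0,"twist": 0},{"x": -1.5,"y": 0,"z": -3,"gripper": 0,"twist": 0},{"x": 0,"y": 0,"z": -4,"gripper": 0,"twist": 0},{"x": 0,"y": 0,"z": 0,"gripper": 0,"twist": 0}]}}

```text
time_s: 26.92
ee_pos: [490.9, 68.4, 211.6]
tool_rot: [0.022, 0.649, 0.76, -0.016]
ft_force: [0.3, -0.3, -0.2]
grip_width: 0.0
```

```bash
python3 tail.py; python3 - <<'E'
from plan import *
i=dict(np.load("pics/wt.npz")); w=i["im"]
c=proj(i,bay(P,(4,0,0)))[0]; print("tail centre px",c)
for q in [(0,22,22),(0,-22,22),(4,18,13),(4,-18,13),(4,18,-13),(4,-18,-13)]: print(q,np.round((proj(i,bay(P,q))[0]-c)*5+[400,300]))
x,y=int(c[0]),int(c[1]); M=cv2.getRectSubPix(w[:,:,::-1].copy(),(160,120),(float(c[0]),float(c[1])))
cv2.imwrite("pics/m11.png",np.clip(cv2.resize(M,(800,600),interpolation=cv2.INTER_CUBIC).astype(float)*1.6,0,255).astype(np.uint8))
E
```

```text
at [490.9  68.4 211.6] bay [97.8  2.8 72.4] F [ 0.3 -0.3 -0.2] grip 0.0 t 26.93
twist -0.00015838054750989092
0.94 [20.9, 393.6] 0 48 383 399
0.7 [423.7, 132.5] 369 469 94 150
0 [[289.0, 115.0], [345.0, 115.0]]
4 [[289.0, 121.0], [345.0, 121.0]]
20 [[288.0, 146.0], [346.0, 146.0]]
40 [[288.0, 178.0], [346.0, 178.0]]
60 [[287.0, 211.0], [347.0, 211.0]]
80 [[287.0, 245.0], [347.0, 245.0]]
tail centre px [316.3620833  128.97052509]
(0, 22, 22) [584. 200.]
(0, -22, 22) [213. 200.]
(4, 18, 13) [545. 261.]
(4, -18, 13) [253. 261.]
(4, 18, -13) [531. 335.]
(4, -18, -13) [270. 335.]
```

View pics/m11.png

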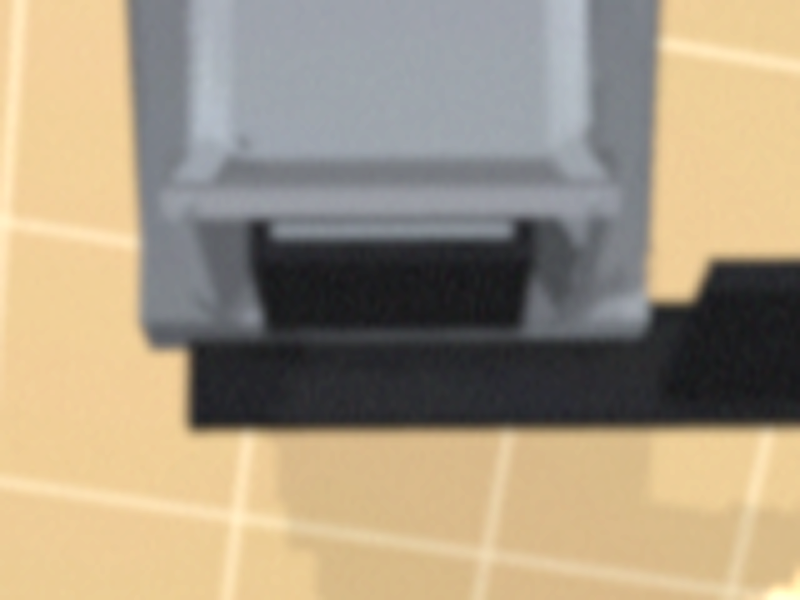

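The crop shows the tail flush in the mouth and centred between the lip walls (tail 258–530, lip 165–620), at the expected depth within about 1.5 mm. The bore is filled and the shutter is still open on the right. Now pinch the fin again and shut it.

```bash
python3 - <<'E'
from plan import *
rel([544,133.8,205],[544,133.8,149])
E
```

```text
at [488.6  68.6 208.1] bay [95.6  0.5 69.7] F [ 0.7  0.3 -0.5] grip -0.2 t 27.02
[544.  133.8 205. ] shift cm [5.58 6.49 0.  ]
[544.  133.8 149. ] shift cm [0.3  0.01 5.59]
twist 6.382168351746424e-05
```

>>> {"method": "carry_out", "body": {"commands": [{"x": 1.86,"y": 2.2,"z": 0,"gripper": 0.5,"twist": 0},{"x": 1.86,"y": 2.2,"z": 0,"gripper": 0.5,"twist": 0},{"x": 1.86,"y": 2.09,"z": 0,"gripper": 0.5,"twist": 0},{"x": 0,"y": 0,"z": 0,"gripper": 0.5,"twist": 0},{"x": 0.15,"y": 0,"z": 2.8,"gripper": 0.5,"twist": 0},{"x": 0.15,"y": 0,"z": 2.75,"gripper": 0.5,"twist": 0},{"x": 0,"y": 0,"z": 0,"gripper": 0,"twist": 0},{"x": 0,"y": 0,"z": 0,"gripper": 0,"twist": 0},{"x": 0,"y": 0,"z": 0,"gripper": 0,"twist": 0},{"x": 0,"y": 0,"z": 0,"gripper": 0,"twist": 0},{"x": 0,"y": 0,"z": 0,"gripper": 0,"twist": 0}], "grip_force": 20}}

```text
time_s: 28.4
ee_pos: [543.7, 133.4, 149.4]
tool_rot: [0.02, 0.649, 0.76, -0.019]
ft_force: [-0.6, -1.5, -9.0]
grip_width: 11.0
```

```bash
python3 - <<'E'
from plan import *
rel()
E
```

```text
at [543.7 133.4 149.4] bay [18.3 65.1 46.5] F [-0.6 -1.5 -9. ] grip 11.0 t 28.4
twist 3.759053932096364e-05
```

>>> {"method": "carry_out", "body": {"commands": [{"x": 0,"y": -1.2,"z": 0,"gripper": 0,"twist": 0},{"x": 0,"y": -1.2,"z": 0,"gripper": 0,"twist": 0},{"x": 0,"y": -1.2,"z": 0,"gripper": 0,"twist": 0},{"x": 0,"y": -1.2,"z": 0,"gripper": 0,"twist": 0},{"x": 0,"y": -1.0,"z": 0,"gripper": 0,"twist": 0},{"x": 0,"y": -0.6,"z": 0,"gripper": 0,"twist": 0},{"x": 0,"y": 0,"z": 0,"gripper": 0,"twist": 0}]}}

```text
time_s: 29.28
ee_pos: [480.0, 123.1, 149.5]
tool_rot: [0.02, 0.649, 0.76, -0.018]
ft_force: [3.4, -5.4, -14.0]
grip_width: 11.5
```

```bash
python3 - <<'E'
from plan import *
rel()
E
```

```text
at [480.  123.1 149.5] bay [18.5  0.6 46.5] F [  3.4  -5.4 -14. ] grip 11.5 t 29.27
twist -1.260358162661791e-05
```

>>> {"method": "carry_out", "body": {"commands": [{"x": 0,"y": -0.15,"z": 0,"gripper": 0,"twist": 0},{"x": 0,"y": 0,"z": 0,"gripper": 0,"twist": 0}]}}

```text
time_s: 29.52
ee_pos: [479.9, 123.0, 149.6]
tool_rot: [0.021, 0.649, 0.76, -0.017]
ft_force: [9.2, -3.2, -18.9]
grip_width: 11.1
```

```bash
python3 - <<'E'
from plan import *
rel()
E
```

```text
at [479.9 123.  149.6] bay [18.5  0.4 46.5] F [  9.2  -3.2 -18.9] grip 11.1 t 29.52
twist -5.5770800297179685e-05
```

The end stop is felt: force rises to 9 N with no motion, after 64.7 mm of travel. Release and rise.

>>> {"method": "carry_out", "body": {"commands": [{"x": 0,"y": 0.1,"z": 0,"gripper": 0,"twist": 0},{"x": 0,"y": 0,"z": 0,"gripper": 0.4,"twist": 0},{"x": 0,"y": 0,"z": 0,"gripper": 0.4,"twist": 0},{"x": 0,"y": 0,"z": 0,"gripper": 0.4,"twist": 0},{"x": -0.1,"y": 0,"z": -2,"gripper": 0.4,"twist": 0},{"x": -0.2,"y": 0,"z": -4,"gripper": 0.4,"twist": 0},{"x": -3,"y": 0,"z": -3,"gripper": 0.4,"twist": 0},{"x": -3,"y": 0,"z": 0,"gripper": 0.4,"twist": 0},{"x": 0,"y": 0,"z": 0,"gripper": 0.4,"twist": 0}]}}

```text
time_s: 30.65
ee_pos: [490.3, 65.0, 244.0]
tool_rot: [0.021, 0.65, 0.759, -0.017]
ft_force: [0.2, 0.7, -0.4]
grip_width: 34.4
```

```bash
python3 - <<'E'
from plan import *
rel()
w=viewer.snapshot("wrist");i=viewer.camera_info("wrist")
for q in("shutter_fin","shutter","pack"):
  for r in models.regions_of("wrist",q)[:2]:
    ys,xs=np.nonzero(r["pixels"]); print(q,round(r["confidence"],2),np.round(r["position"]),xs.min(),xs.max(),ys.min(),ys.max())
for s in (0,10): print(s,"fin",np.round(proj(i,bay(P,(12,s,34)))[0]),"plate",[np.round(proj(i,bay(P,(12,s+y,z)))[0]).tolist() for y,z in((-27,22),(27,22),(27,-22))])
# darkest columns along plate mid and fin rows
g=w.astype(int).max(2)
for z in (5,15,38):
    u=proj(i,bay(P,(12,0,z)))[0]; row=int(round(u[1])); d=np.nonzero(g[row,int(u[0])-90:int(u[0])+90]<60)[0]+int(u[0])-90; print("row",row,"dark",d.min() if len(d) else None,d.max() if len(d) else None,"centre pred",round(u[0],1))
E
```

```text
at [490.3  65.  244. ] bay [116.8   1.6  98.8] F [ 0.2  0.7 -0.4] grip 34.4 t 30.65
twist -0.0023776852442319103
shutter_fin 0.7 [317. 122.] 279 357 87 137
shutter 0.86 [321. 124.] 278 356 87 138
pack 0.67 [ 31. 382.] 2 69 359 399
pack 0.61 [208. 377.] 206 209 371 380
0 fin [317. 109.] plate [[277.0, 117.0], [357.0, 117.0], [351.0, 139.0]]
10 fin [333. 109.] plate [[292.0, 117.0], [372.0, 117.0], [364.0, 139.0]]
row 126 dark 279 406 centre pred 317.3
row 121 dark 279 406 centre pred 317.2
row 106 dark 291 352 centre pred 317.0
```

```bash
python3 -c "
from rig import order; print(order.close_job())"
```

```text
the job is handed in; nothing more can be done
None
```

I slid the shutter open, seated the slim black pack nose first in the bay, shut the shutter over it and handed the job in at about 31 s. No verdict is reported.

- **Pitching the pack:** the tool only points down, so I pitched the pack about 30° by lifting its tail while the fixed track held its front down. I then slid it halfway in, released it and pushed it home with closed fingers.
- **Pack home:** the push ended on a firm stop of about 15 N along the bay's axis. The wrist view then showed the tail centred in the mouth, about 1–1.5 mm deeper than predicted. That difference is within the dock fit's error and the judged range.
- **Shutter shut:** it moved 64.7 mm and met its end stop. In the last picture the plate spans columns 278–357, against 277–357 predicted for fully shut.
- **Robot clear:** the arm ended about 95 mm above the fin height used for pinching, with forces near zero.
- **What went wrong on the way:**
  - The first move calls were refused because some fields were missing.
  - One twist reached the last joint's limit and left a harmless 3° tool tilt.
  - The pack did not swing down on its own when lifted.
  - A first try at pitching it under the lip slipped out above the mouth.
- **Not measured at the end:** I did not check the bystanders' final positions. No contact with them was seen or felt.

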